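# Re-rack the stripped magneto parts in reverse order for assembly

## Task

The four magneto parts stand on the full rack in the order they came off, counting from its handle. Move them all to the empty rack in the reverse order, ready for reassembly: the part next to the full rack's handle goes to the place farthest from the empty rack's handle, and so on, until the part farthest from the handle stands next to the other rack's handle. Leave each part standing upright, flat in its own tray, and released.

Things in the scene. Friction and masses are not known exactly. Their poses are not given: they have to be found in the camera images.
- strip_rack: The full rack: fixed plywood board 66 (x) x 300 (y) x 10 mm; dark steel loop handle, 34 mm high, at its +y end (y = 151 mm). Origin: on the bench under the middle of the row. Four places at x = 0, y = 96 (next to the handle), 32, -32, -96 mm, each with a cradle. Handle roughly to the robot's left; nearer or farther than the other rack.
- assembly_rack: The empty rack, alike: fixed plywood board 66 (x) x 300 (y) x 10 mm; dark steel loop handle, 34 mm high, at its +y end (y = 151 mm). Origin: on the bench under the middle of the row. Four places at x = 0, y = 96 (next to the handle), 32, -32, -96 mm, each a tray 52 x 52 mm inside, floor 13 and rim 19 mm above the bench. Handle roughly to the robot's left.
- condenser: Plain aluminium can, upright cylinder of 26 mm diameter and 50 mm height, topped by a 22 mm black cap and a small brass stud (60 mm high in all); 80 g, may vary. Origin: centre of its underside, z up; it starts upright in its cradle, underside 13 mm above the bench.
- coil: Black square coil block, 34 x 34 mm and 46 mm high, with a 16 mm square steel core end on top (54 mm in all); sides parallel to its x and y; 180 g, may vary. Origin: centre of its underside, z up; it starts upright in its cradle, underside 13 mm above the bench.
- hub: Stepped round brass drive hub: flange of 38 mm diameter and 12 mm height at the bottom, neck of 22 mm diameter above it up to 54 mm; 160 g, may vary. Grip the neck. Origin: centre of its underside, z up; it starts upright in its cradle, underside 13 mm above the bench.
- clamp: Steel coil clamp, an upside-down U standing on its two legs: 33 mm along its x (outside of the legs), 24 mm along its y, 48 mm high, with a dark 12 mm bolt head on top (56 mm in all); legs 5 mm thick at the two x ends; 120 g, may vary. Grip it across x. Origin: centre of its underside, z up; it starts upright in its cradle, underside 13 mm above the bench.
- cradle_condenser: The tray the condenser starts in: one of four identical fixed wooden trays on the strip rack, 60 x 60 mm outside, 52 x 52 inside, 3 mm floor, rim top 9 mm above its underside. Origin: centre of its underside, 10 mm above the bench; axes as the strip rack's. Its place in the row differs from start to start.
- cradle_coil: The tray the coil starts in: one of four identical fixed wooden trays on the strip rack, 60 x 60 mm outside, 52 x 52 inside, 3 mm floor, rim top 9 mm above its underside. Origin: centre of its underside, 10 mm above the bench; axes as the strip rack's. Its place in the row differs from start to start.
- cradle_hub: The tray the hub starts in: one of four identical fixed wooden trays on the strip rack, 60 x 60 mm outside, 52 x 52 inside, 3 mm floor, rim top 9 mm above its underside. Origin: centre of its underside, 10 mm above the bench; axes as the strip rack's. Its place in the row differs from start to start.
- cradle_clamp: The tray the clamp starts in: one of four identical fixed wooden trays on the strip rack, 60 x 60 mm outside, 52 x 52 inside, 3 mm floor, rim top 9 mm above its underside. Origin: centre of its underside, 10 mm above the bench; axes as the strip rack's. Its place in the row differs from start to start.
There are look-alikes about, which are no part of the job. What is shaped like the coil but purple or red is not meant.

How it is judged (in metres and radians):
At the end, for the whole second after the job is handed in: Each part stands upright (0.12 rad) and still on the floor (within 4 mm) of a tray of the assembly rack, within 15 mm of its centre along and across the rack, in reversed order: the part whose cradle is at y on the strip rack is in the tray at -y on the assembly rack (((y of cradle_condenser in the frame of strip_rack between 0.076 and 0.116 m and y of condenser in the frame of assembly_rack between -0.111 and -0.081 m) or (y of cradle_condenser in the frame of strip_rack between 0.012 and 0.052 m and y of condenser in the frame of assembly_rack between -0.047 and -0.017 m) or (y of cradle_condenser in the frame of strip_rack between -0.052 and -0.012 m and y of condenser in the frame of assembly_rack between 0.017 and 0.047 m) or (y of cradle_condenser in the frame of strip_rack between -0.116 and -0.076 m and y of condenser in the frame of assembly_rack between 0.081 and 0.111 m)) and x of condenser in the frame of assembly_rack between -0.015 and 0.015 m and z of condenser in the frame of assembly_rack between 0.009 and 0.017 m and angle between each of condenser, coil, hub, clamp's own z axis and vertical below 0.12 rad and linear speed of each of condenser, coil, hub, clamp below 0.03 m/s and angular speed of each of condenser, coil, hub, clamp below 0.3 rad/s and ((y of cradle_coil in the frame of strip_rack between 0.076 and 0.116 m and y of coil in the frame of assembly_rack between -0.111 and -0.081 m) or (y of cradle_coil in the frame of strip_rack between 0.012 and 0.052 m and y of coil in the frame of assembly_rack between -0.047 and -0.017 m) or (y of cradle_coil in the frame of strip_rack between -0.052 and -0.012 m and y of coil in the frame of assembly_rack between 0.017 and 0.047 m) or (y of cradle_coil in the frame of strip_rack between -0.116 and -0.076 m and y of coil in the frame of assembly_rack between 0.081 and 0.111 m)) and x of coil in the frame of assembly_rack between -0.015 and 0.015 m and z of coil in the frame of assembly_rack between 0.009 and 0.017 m and ((y of cradle_hub in the frame of strip_rack between 0.076 and 0.116 m and y of hub in the frame of assembly_rack between -0.111 and -0.081 m) or (y of cradle_hub in the frame of strip_rack between 0.012 and 0.052 m and y of hub in the frame of assembly_rack between -0.047 and -0.017 m) or (y of cradle_hub in the frame of strip_rack between -0.052 and -0.012 m and y of hub in the frame of assembly_rack between 0.017 and 0.047 m) or (y of cradle_hub in the frame of strip_rack between -0.116 and -0.076 m and y of hub in the frame of assembly_rack between 0.081 and 0.111 m)) and x of hub in the frame of assembly_rack between -0.015 and 0.015 m and z of hub in the frame of assembly_rack between 0.009 and 0.017 m and ((y of cradle_clamp in the frame of strip_rack between 0.076 and 0.116 m and y of clamp in the frame of assembly_rack between -0.111 and -0.081 m) or (y of cradle_clamp in the frame of strip_rack between 0.012 and 0.052 m and y of clamp in the frame of assembly_rack between -0.047 and -0.017 m) or (y of cradle_clamp in the frame of strip_rack between -0.052 and -0.012 m and y of clamp in the frame of assembly_rack between 0.017 and 0.047 m) or (y of cradle_clamp in the frame of strip_rack between -0.116 and -0.076 m and y of clamp in the frame of assembly_rack between 0.081 and 0.111 m)) and x of clamp in the frame of assembly_rack between -0.015 and 0.015 m and z of clamp in the frame of assembly_rack between 0.009 and 0.017 m); the robot touches nothing.
It also fails if it takes over 88 s, if anything falls off the work surface, if the arm or the gripper's body presses on something with over 40 N, if the wrist force passes 120 N, or if a joint passes its speed limit or range.

## Robot

A 6-joint arm with a two-finger parallel gripper is mounted at the origin on the work surface. World frame = base frame: x ahead of the robot, y to its left, z up, the work surface at z = 0. Lengths are in mm, angles in rad, forces in N, time in s.
With the tool pointing down it reaches from about 275 to 1000 mm from the base axis. Payload 8.4 kg.
Tool frame: the origin (TCP) lies at the very end of the fingers, on their centre line; the grasp point (between the pads) lies 19 mm behind it; z points along the fingers, y is the direction in which the jaws open and shut (so a half turn about z gives the same grasp; the last joint's range is limited). The gripper opens to 85 mm and grips with 20 to 120 N. Pads are 22 mm wide; open, the fingers measure 114 mm over their backs; the gripper's body (76 mm by 85 mm) begins 54 mm behind the grasp point. The pads swing forward as they close: fully open they stand 13 mm farther back than shut.
Start: joints at [1.13, 0.353, 1.633, -0, 1.155, -0.002], TCP at [265.532, 565.792, 210.081] pointing down, gripper open.
Joint ranges: [-2.63, 2.63], [-0.92, 2.1], [0.06, 2.66], [-1.3, 4.44], [0, 2.69], [-3.02, 3.02]. Speed limits (rad/s): [2.22, 2.22, 2.79, 3.14, 3.14, 3.14].

## Interface

Orientations are given as [roll, pitch, yaw] about the fixed x, y, z axes, in that order (R = Rz(yaw) Ry(pitch) Rx(roll)).
In Python, from rig import r gives the robot as it stands.
- The arm moves only by the tool jog_arm, never from a script. Its argument "increments" is text: rows parted by semicolons, each of 7 numbers parted by spaces: the shift along the tool's x, y, z in cm, then the turn, a rotation vector about the tool's x, y, z in rad, then the opening, from -1 (shut) to 1 (fully open). A call has exactly 8 rows; each row shifts and turns the commanded pose from where the row before left it, along the tool's axes as they then stand; what a row does not reach is not made up. A row lasts 1/10 s, in which the tool goes at most 50 mm and 8.59 degrees, less where a joint would pass 70% of its speed; a pose out of reach is approached as far as the arm can. A call with a gripper value outside its range is refused whole. The fingers move at their own pace and stop on an object; "squeeze" is the grip in N (left out, the last holds). Time passes only in rows, so rows that do not move let the fingers close, or fill a call up. It gives the time, the measured TCP pose, the force and the opening at its end, in the units of the state.
- r.sense(): the state, without advancing time (a new reading comes with each control period).
- r.grab_frame(name): name is "side" or "top" or "wrist"; returns the picture (384x512x3 uint8, red, green, blue); there is no depth.
- r.camera_info(name): a dict with "K" (3x3 intrinsics, pixels), "dist_coeffs" ([k1, k2, p1, p2, k3] as OpenCV has them; the pictures are not rectified), "rvec" (rotation vector, rad) and "tvec" (3), from world to camera coordinates, as OpenCV has them. Camera axes: x right, y down, z forward; pixel columns grow to the right and rows downward; lengths in mm; the calibration is good to about 2 mm. A picture is of the moment at which its call begins: read the wrist's pose just before it. camera_info takes no time and is no camera call; for the wrist camera it gives the pose at the moment of the call.
- r.sign_off(): hands the job in, once; it reports no verdict.
The state is a dict: "clock": time; "qpos": joint angles; "qvel": joint speeds; "joint_efforts": joint torques, N m; "eef_pos": TCP position; "tcp_rot": TCP orientation; "contact_force": force on the tool from outside, world axes, zero at the start; "wrist_torque": the same for the moment, N m; "opening": opening from 0.0 (shut) to 1.0 (fully open).
Only numpy, scipy, OpenCV 4.12 (cv2) and the standard library are available. Lean on these libraries where they do the work, as an engineer would, in place of code of your own. Each camera call takes 0.05 s, during which the arm holds its last target.

## Working session

There is one attempt and no reset: what is moved stays moved. The work goes in short steps, Python scripts to look and compute and a tool call to move; the robot and the scene stay as the last step left them, time stands still between calls to the robot, and variables do not carry over. Pictures are saved under pics/ and viewed, and the job is handed in when it is done.

Besides the shell and the picture viewer there is one more tool, called after "Call:" as name(argument=value, ...) on one line, values as JSON. jog_arm: Moves the arm, as the interface text tells. Its arguments: {"type":"object","properties":{"increments":{"type":"string"},"squeeze":{"type":"number"}},"required":["increments"]}

```bash
ls; mkdir -p pics; python3 - <<'E'
from rig import r
import cv2
s=r.sense();print(s)
for n in("top","side"):
    im=r.grab_frame(n);cv2.imwrite(f"pics/{n}0.png",im[:,:,::-1]);c=r.camera_info(n);print(n,c)
E
```

```text
pics
{'clock': 0.0, 'qpos': array([ 1.12963077e+00,  3.53677668e-01,  1.63414540e+00,  1.10610364e-06,
        1.15520285e+00, -2.38948364e-03]), 'qvel': array([ 0.00111353, -0.00050073,  0.00232655, -0.00108642,  0.00038327,
       -0.00010263]), 'joint_efforts': array([-7.11673074e-04, -6.05251479e+01, -3.42073953e+01, -1.81674013e-04,
        9.23661108e-03,  1.61957743e-06]), 'eef_pos': array([265.29319753, 565.33141767, 209.33845094]), 'tcp_rot': array([-3.14015940e+00, -4.43604989e-06,  2.70281613e+00]), 'contact_force': array([ 0.80652258,  0.14630139, -0.49561652]), 'wrist_torque': array([ 0.00382127, -0.04306333,  0.01875435]), 'opening': 0.9992308282783493}
top {'K': array([[488.99104842,   0.        , 250.95203563],
       [  0.        , 488.99104842, 197.69307348],
       [  0.        ,   0.        ,   1.        ]]), 'dist_coeffs': array([-0.0884443,  0.       ,  0.       ,  0.       ,  0.       ]), 'rvec': array([ 2.08752115, -2.12936581,  0.15997456]), 'tvec': array([ 26.72380637, 505.38581117, 898.69281174])}
side {'K': array([[386.83570513,   0.        , 251.16035705],
       [  0.        , 386.83570513, 188.62476138],
       [  0.        ,   0.        ,   1.        ]]), 'dist_coeffs': array([0.02687373, 0.        , 0.        , 0.        , 0.        ]), 'rvec': array([ 0.68874326, -2.45367112,  1.32592548]), 'tvec': array([432.20583799, 187.30943587, 527.35583542])}
```

View pics/top0.png

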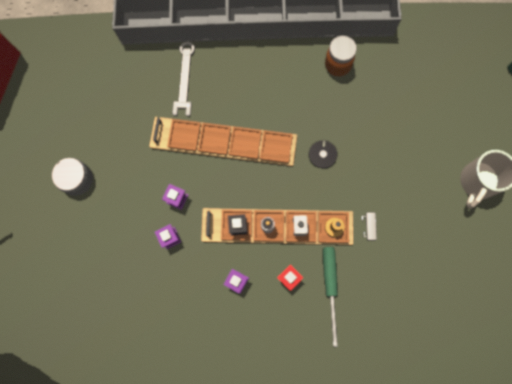

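View pics/side0.png

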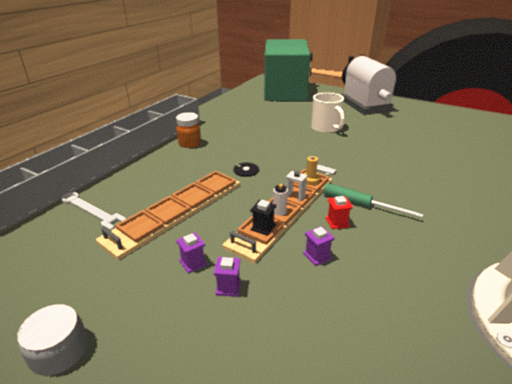

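The handle is at the left of both racks, and the full rack is the nearer one. Counting from its handle, the order is coil (238,224), condenser (268,227), clamp (300,226), hub (335,228). Next I'll enlarge the crops.

```bash
python3 - <<'E'
import cv2
im=cv2.imread("pics/top0.png")
def crop(x0,y0,w,h,k,n):
    c=cv2.resize(im[y0:y0+h,x0:x0+w],None,fx=k,fy=k,interpolation=cv2.INTER_CUBIC)
    for i in range(0,w,10):
        cv2.line(c,(i*k,0),(i*k,6),(255,255,255),1); cv2.putText(c,str(x0+i),(i*k,16),0,.35,(255,255,255),1)
    for i in range(0,h,10):
        cv2.line(c,(0,i*k),(6,i*k),(255,255,255),1); cv2.putText(c,str(y0+i),(8,i*k+4),0,.35,(255,255,255),1)
    cv2.imwrite(n,c)
crop(145,110,158,65,5,"pics/c1.png")
crop(198,198,160,55,5,"pics/c2.png")
E
```

```text
(no output)
```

View pics/c1.png

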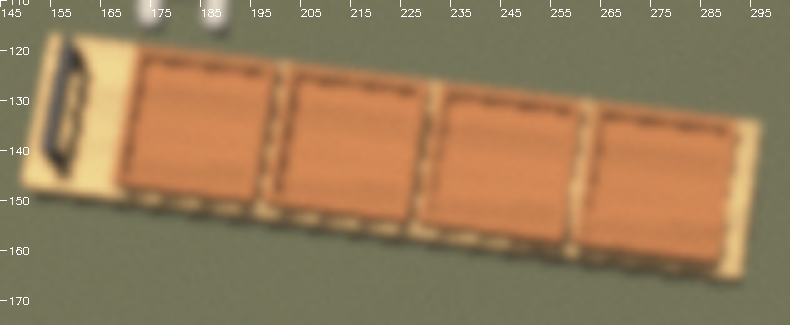

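View pics/c2.png

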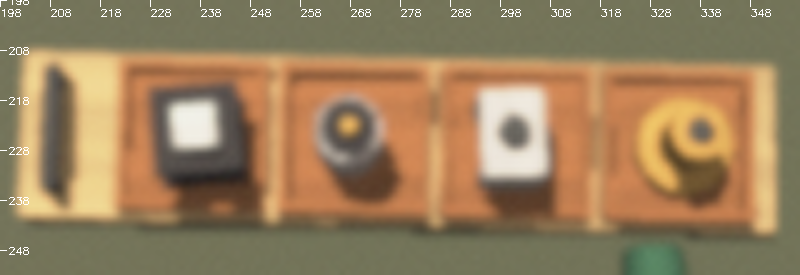

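```bash
cat > h.py <<'E'
import numpy as np, cv2
from scipy.optimize import least_squares
from rig import r
def cam(n): 
    c=r.camera_info(n); return c['K'],c['dist_coeffs'],c['rvec'],c['tvec']
def back(uv,z,n="top",c=None):
    K,d,rv,t=c or cam(n)
    p=cv2.undistortPoints(np.array([[uv]],float),K,d)[0,0]
    R=cv2.Rodrigues(rv)[0]; o=-R.T@t; dr=R.T@np.array([p[0],p[1],1]); return (o+dr*(z-o[2])/dr[2])[:2]
def proj(P,n="top",c=None):
    K,d,rv,t=c or cam(n); return cv2.projectPoints(np.array(P,float).reshape(-1,3),rv,t,K,d)[0][:,0]
def fit(local,uv):
    local=np.array(local,float);uv=np.array(uv,float);c=cam("top")
    def w(p):
        C,S=np.cos(p[2]),np.sin(p[2]);return np.c_[p[0]+C*local[:,0]-S*local[:,1],p[1]+S*local[:,0]+C*local[:,1],local[:,2]]
    q=least_squares(lambda p:(proj(w(p),c=c)-uv).ravel(),[500,0,0]);return q.x,proj(w(q.x),c=c)-uv
def toW(p,xy):
    C,S=np.cos(p[2]),np.sin(p[2]);return np.array([p[0]+C*xy[0]-S*xy[1],p[1]+S*xy[0]+C*xy[1]])
def toL(p,xy):
    C,S=np.cos(p[2]),np.sin(p[2]);d=np.array(xy)-p[:2];return np.array([C*d[0]+S*d[1],-S*d[0]+C*d[1]])
E
python3 - <<'E'
from h import *
np.set_printoptions(precision=3,suppress=True)
def px(x0,y0,l): return [((a+.5)/5-.5+x0,(b+.5)/5-.5+y0) for a,b in l]
# corners: image left=+y ; top of image = far (+x)?
print(back((154,116),10),back((149,147),10),back((297,134),10))
L=[(33,164,10),(-33,164,10),(33,-136,10),(-33,-136,10)]
A=px(145,110,[(50,33),(22,187),(762,121),(741,279)])
S=px(198,198,[(22,52),(15,214),(777,66),(777,236)])
for n,u in(("asm",A),("strip",S)):
    p,e=fit(L,u);print(n,p,e.tolist())
    # tray gap check
    for y in(64,0,-64): 
        q=proj([[*toW(p,(33,y)),19],[*toW(p,(-33,y)),19]]);o=(145,110) if n=="asm" else (198,198);print(((q-o)*5+2).tolist())
    if n=="strip":
        for nm,c,z in(("coil",(194,126),67),("cond",(348,125),73),("clamp",(515,132),69),("hub",(703,130),67)):
            w=back(px(198,198,[c])[0],z);print(nm,w,toL(p,w))
E
```

```text
[692.679 219.354] [625.    228.196] [644.171 -79.216]
asm [632.622  60.835  -0.158] [[0.20957213770404337, 0.4979393364541238], [0.11007106672332156, -0.41389319108327527], [-0.25972294411343455, 0.39319521495193044], [-0.04568567322007766, -0.4318634733380122]]
[[280.8438363022428, 56.32232564844121], [254.7759259440704, 208.68503951457964]]
[[433.36276103377554, 75.01099748745848], [409.1490415270215, 228.3680225802139]]
[[587.3428371493148, 94.1315676579431], [565.0440022193991, 248.38876455198485]]
strip [453.813 -46.65   -0.046] [[0.6049973729372198, -0.13035820283434418], [0.47092481597161395, 0.16892199986872924], [-0.64152067101395, 0.48663397531217356], [-0.41981601913443, -0.46007640178200404]]
[[272.2973293642127, 53.45613142591856], [267.4581068460058, 219.32820646252947]]
[[433.6410415283076, 57.14221639409499], [430.71927053421246, 223.43849754095953]]
[[595.4617469169782, 60.798032157281455], [594.4685561080073, 227.38618878649345]]
coil [454.788  44.188] [-3.176 90.787]
cond [453.12  -13.639] [-2.201 32.944]
clamp [449.657 -75.891] [ -2.816 -29.401]
hub [ 449.083 -146.279] [ -0.173 -99.741]
```

```bash
cat >> h.py <<'E'
from scipy.spatial.transform import Rotation as Ro
A=np.array([632.6,60.8,-.158]); S=np.array([453.8,-46.65,-.046])
def plan(x,y,z,th,n):
    """n rows from here to x,y,z (mm), tool yaw th+pi/2"""
    s=r.sense();p=s['eef_pos'];R0=Ro.from_euler('xyz',s['tcp_rot']);R1=Ro.from_euler('xyz',[np.pi,0,th+np.pi/2])
    rv=(R0.inv()*R1).as_rotvec();d=(np.array([x,y,z])-p)/n;R=R0;out=[]
    for i in range(n):
        t=R.inv().apply(d)/10; out.append(np.round(np.r_[t,rv/n],3)); R=R*Ro.from_rotvec(rv/n)
    print('at',np.round(p,1),'yaw',round(s['tcp_rot'][2],3),'t',round(s['clock'],2),'op',round(s['opening'],3),'F',np.round(s['contact_force'],1))
    print('tot cm',np.round(R0.inv().apply(d*n)/10,2),'rot',np.round(rv,3))
    for o in out: print(' '.join(f'{v:g}' for v in o))
E
python3 -c "
from h import *
plan(454.8,44.2,150,-.046,14)"
```

```text
at [265.3 565.4 209.4] yaw 2.703 t 0.1 op 1.0 F [ 0.  -0.4  0. ]
tot cm [-39.29 -39.13   5.99] rot [-1.000e-03  1.000e-03  1.178e+00]
-2.807 -2.795 0.428 -0 0 0.084
-3.032 -2.549 0.428 -0 0 0.084
-3.235 -2.285 0.427 -0 0 0.084
-3.416 -2.005 0.427 -0 0 0.084
-3.572 -1.711 0.427 -0 0 0.084
-3.704 -1.405 0.426 -0 0 0.084
-3.809 -1.089 0.426 -0 0 0.084
-3.887 -0.765 0.426 -0 0 0.084
-3.937 -0.435 0.425 -0 0 0.084
-3.96 -0.103 0.425 -0 0 0.084
-3.954 0.23 0.425 -0 0 0.084
-3.921 0.562 0.425 -0 0 0.084
-3.86 0.889 0.425 -0 0 0.084
-3.772 1.21 0.425 -0 0 0.084
```

Call:
jog_arm(increments="-2.8 -2.8 0.4 0 0 0.084 1; -3.0 -2.5 0.4 0 0 0.084 1; -3.2 -2.3 0.4 0 0 0.084 1; -3.4 -2.0 0.4 0 0 0.084 1; -3.6 -1.7 0.4 0 0 0.084 1; -3.7 -1.4 0.4 0 0 0.084 1; -3.8 -1.1 0.4 0 0 0.084 1; -3.9 -0.8 0.4 0 0 0.084 1", squeeze=40)

```text
clock: 0.9
eef_pos: [373.4, 266.9, 177.8]
tcp_rot: [-3.141, 0.0, 2.028]
contact_force: [-0.0, -0.0, 0.4]
opening: 1.0
```

Call:
jog_arm(increments="-3.9 -0.4 0.4 0 0 0.084 1; -4.0 -0.1 0.4 0 0 0.084 1; -4.0 0.2 0.4 0 0 0.084 1; -3.9 0.6 0.4 0 0 0.084 1; -3.9 0.9 0.4 0 0 0.084 1; -3.8 1.2 0.4 0 0 0.084 1; 0 0 0 0 0 0 1; 0 0 0 0 0 0 1")

```text
clock: 1.7
eef_pos: [455.2, 43.8, 153.8]
tcp_rot: [-3.141, -0.0, 1.525]
contact_force: [-1.0, 1.2, -1.0]
opening: 1.0
```

```bash
python3 -c "
from h import *
plan(454.8,44.2,120,-.046,3)
c=cam('wrist')
im=r.grab_frame('wrist');cv2.imwrite('pics/w1.png',im[:,:,::-1])
for y in (90.8,32.9,-29.4): print(proj([[*toW(S,(-2.5,y)),67]],c=c))
"
```

```text
at [455.2  43.8 153.8] yaw 1.525 t 1.7 op 1.0 F [-1.   1.2 -1. ]
tot cm [ 0.04 -0.04  3.38] rot [-0.001 -0.     0.   ]
0.013 -0.012 1.126 -0 -0 0
0.013 -0.013 1.126 -0 -0 0
0.013 -0.013 1.126 -0 -0 0
[[254.02345437 195.42575618]]
[[253.98489001 252.94816754]]
[[253.94706141 308.21791549]]
```

View pics/w1.png

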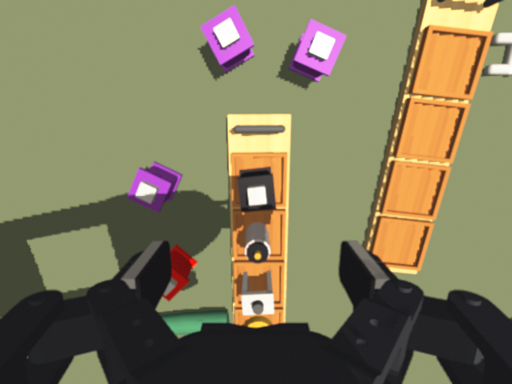

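The wrist view matches the top fit: coil core at (257,195) against a predicted (254,195), stud at (258,256), bolt at (258,307). I'll go down onto the coil.

Call:
jog_arm(increments="0 0 3 0 0 0 1; 0 0 3 0 0 0 1; 0 0 3 0 0 0 1; 0 0 2 0 0 0 1; 0 0 1.3 0 0 0 1; 0 0 0 0 0 0 -1; 0 0 0 0 0 0 -1; 0 0 0 0 0 0 -1")

```text
clock: 2.55
eef_pos: [456.0, 45.1, 31.9]
tcp_rot: [3.14, -0.0, 1.528]
contact_force: [-0.3, -0.2, 0.4]
opening: 0.518
```

Call:
jog_arm(increments="0 0 0 0 0 0 -1; 0 0 0 0 0 0 -1; 0 0 0 0 0 0 -1; 0 0 0 0 0 0 -1; 0 0 -0.5 0 0 0 -1; 0 0 -1 0 0 0 -1; 0 0 -1 0 0 0 -1; 0 0 -1 0 0 0 -1")

```text
clock: 3.35
eef_pos: [455.6, 44.5, 67.3]
tcp_rot: [3.141, -0.0, 1.527]
contact_force: [-0.2, -0.4, -1.5]
opening: 0.387
```

```bash
python3 -c "
from h import *
im=r.grab_frame('wrist');cv2.imwrite('pics/w2.png',im[:,:,::-1])
im=r.grab_frame('side');cv2.imwrite('pics/s2.png',cv2.resize(im[120:300,150:390,::-1],None,fx=3,fy=3))
print(toW(A,(0,-96)),toW(A,(0,-32)))
x,y=toW(A,(0,-96))
plan(x,y,130,-.158,8)
"
```

```text
[617.49503027 -34.00421873] [627.56501009  29.19859376]
at [456.6  44.5  67.8] yaw 1.527 t 3.45 op 0.383 F [-0.1 -0.3 -1.6]
tot cm [-7.14 16.44 -6.18] rot [ 0.003 -0.001  0.114]
-0.892 2.055 -0.772 0 -0 0.014
-0.863 2.067 -0.773 0 -0 0.014
-0.833 2.079 -0.774 0 -0 0.014
-0.804 2.09 -0.774 0 -0 0.014
-0.774 2.101 -0.775 0 -0 0.014
-0.744 2.112 -0.776 0 -0 0.014
-0.714 2.122 -0.776 0 -0 0.014
-0.683 2.132 -0.777 0 -0 0.014
```

View pics/s2.png

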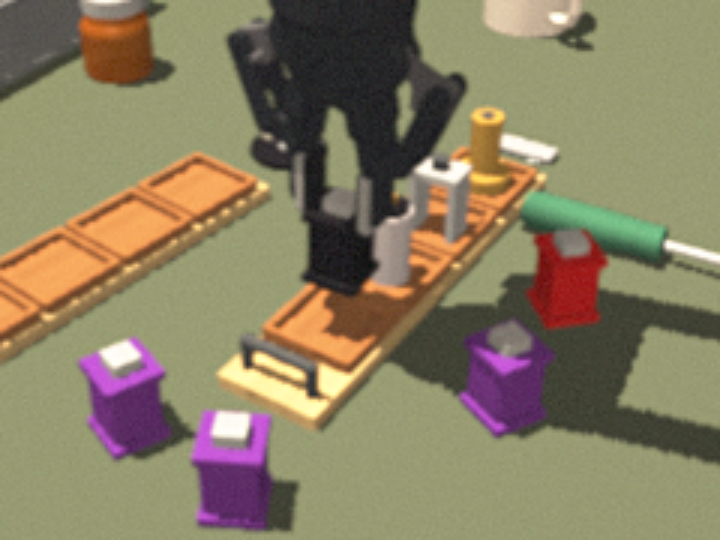

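View pics/w2.png

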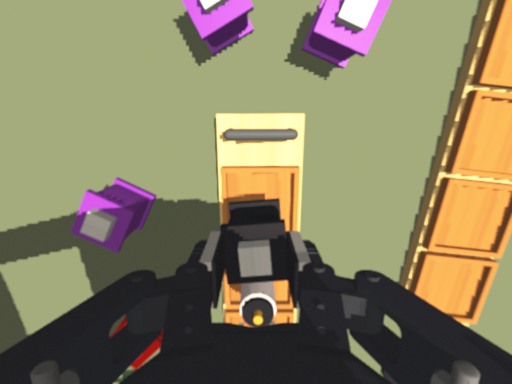

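```bash
cat >> h.py <<'E'
def go(x,y,z,th):
    s=r.sense();p=s['eef_pos'];R1=Ro.from_euler('xyz',[np.pi,0,th+np.pi/2]);R0=Ro.from_euler('xyz',s['tcp_rot'])
    d=R1.inv().apply(np.array([x,y,z])-p)/10
    print('at',np.round(p,1),'t',round(s['clock'],2),'op',round(s['opening'],3),'F',np.round(s['contact_force'],1),'turn first',np.round((R0.inv()*R1).as_rotvec(),3),'then cm',np.round(d,2))
E
python3 -c "
from h import *
go(*toW(A,(0,-96)),120,-.158)"
```

```text
at [456.6  44.5  67.8] t 3.45 op 0.383 F [-0.1 -0.3 -1.6] turn first [ 0.003 -0.001  0.114] then cm [-5.22 17.13 -5.22]
```

Call:
jog_arm(increments="0 0 -2.6 0 0 0.057 -1; 0 0 -2.6 0 0 0.057 -1; -0.4 1.4 0 0 0 0 -1; -0.9 2.9 0 0 0 0 -1; -1 3.2 0 0 0 0 -1; -1 3.2 0 0 0 0 -1; -1 3.2 0 0 0 0 -1; -0.9 2.8 0 0 0 0 -1")

```text
clock: 4.25
eef_pos: [613.8, -34.4, 116.7]
tcp_rot: [-3.141, 0.0, 1.414]
contact_force: [0.2, 0.8, -2.0]
opening: 0.386
```

```bash
python3 -c "
from h import *
im=r.grab_frame('wrist');cv2.imwrite('pics/w3.png',im[:,:,::-1])
im=r.grab_frame('side');cv2.imwrite('pics/s3.png',cv2.resize(im[120:300,100:340,::-1],None,fx=3,fy=3))
go(*toW(A,(0,-96)),33,-.158)
"
```

```text
at [615.7 -35.2 116.9] t 4.35 op 0.382 F [-0.1  0.3 -0.9] turn first [ 0.002  0.    -0.   ] then cm [0.15 0.15 8.39]
```

View pics/w3.png

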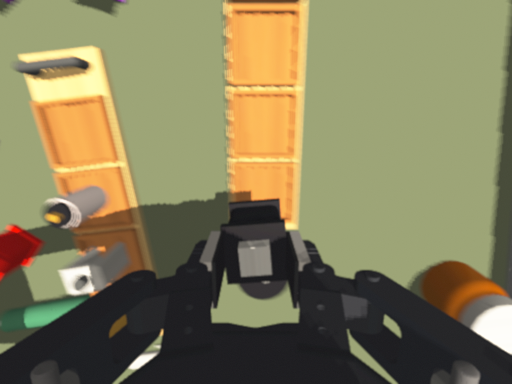

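View pics/s3.png

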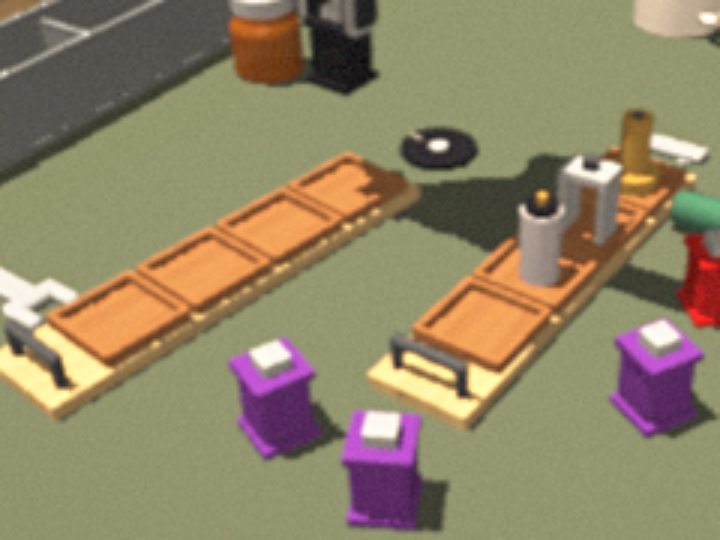

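The coil is held. I'll check the assembly rack's lateral alignment with the wrist image.

```bash
python3 -c "
from h import *
c=cam('wrist');s=r.sense()
P=[[*toW(A,(x,y)),10] for y in (-64,0,64) for x in (33,-33)]
print(proj(P,c=c).round(1).tolist())
print('tcp axis', proj([[s['eef_pos'][0],s['eef_pos'][1],z] for z in (117,60,10)],c=c).round(1).tolist())
im=cv2.imread('pics/w3.png');cv2.imwrite('pics/w3c.png',cv2.resize(im[0:240,200:330],None,fx=4,fy=2.5))
"
```

```text
[[289.7, 156.6], [220.6, 156.5], [292.2, 84.7], [218.2, 84.6], [295.1, 1.5], [215.5, 1.4]]
tcp axis [[253.2, 232.7], [253.4, 205.5], [253.5, 190.6]]
```

View pics/w3c.png

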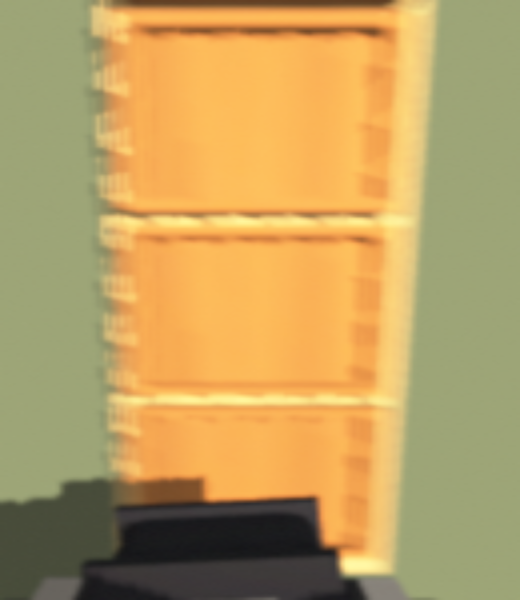

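```bash
python3 -c "
from h import *
c=cam('wrist');s=r.sense();print(s['eef_pos'])
im=r.grab_frame('wrist')[:,:,::-1].copy();cv2.imwrite('pics/w4.png',im)
cv2.imwrite('pics/w4c.png',cv2.resize(im[0:240,200:330],None,fx=4,fy=2.5))
P=[[*toW(A,(x,y)),10] for y in (-64,0,64) for x in (33,-33)]
print(proj(P,c=c).round(1).tolist(),r.sense()['eef_pos'])
im=r.grab_frame('side')[:,:,::-1].copy();c=cam('side')
for p,z in((A,10),(S,10)):
  q=proj([[*toW(p,l),z] for l in((33,164),(-33,164),(-33,-136),(33,-136))],c=c)
  cv2.polylines(im,[np.round(q*16).astype(int)],True,(255,0,255),1,cv2.LINE_AA,4)
cv2.imwrite('pics/s4.png',cv2.resize(im[120:300,90:350],None,fx=3,fy=3))
"
```

```text
[615.74589347 -35.22583381 116.89687717]
[[289.7, 156.6], [220.6, 156.5], [292.2, 84.7], [218.2, 84.6], [295.1, 1.5], [215.5, 1.4]] [613.35871791 -34.34013188 116.58056351]
```

View pics/w4c.png

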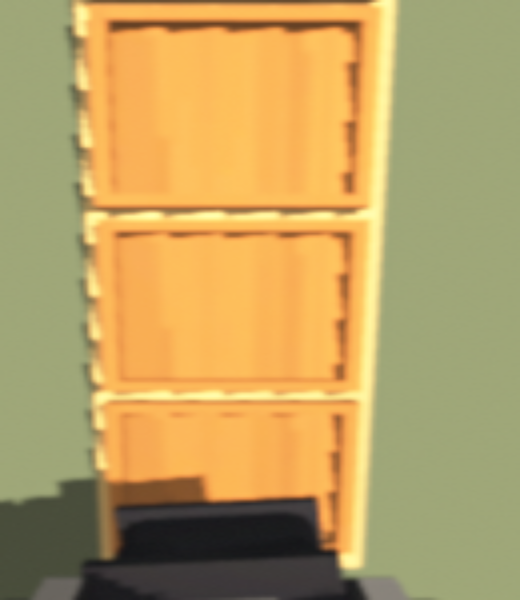

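View pics/s4.png

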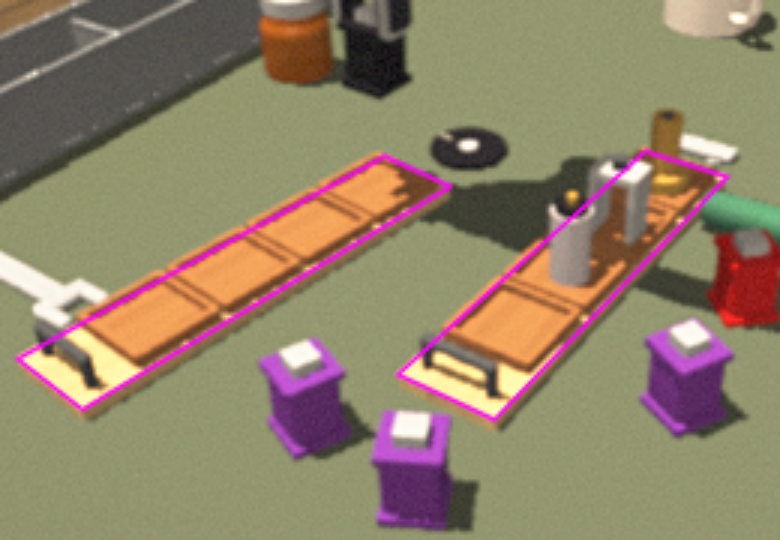

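Once settled, the rack centre shows at u=258.6 against a predicted 255, about 3 mm. That is the same bias I saw on the strip rack, and the side overlay fits too. The earlier offset was motion lag, so I'll lower to the grasp height.

Call:
jog_arm(increments="0.1 0.2 2.5 0 0 0 -1; 0 0 2.5 0 0 0 -1; 0 0 2 0 0 0 -1; 0 0 1.1 0 0 0 -1; 0 0 0.4 0 0 0 -1; 0 0 0.1 0 0 0 -1; 0 0 0 0 0 0 -1; 0 0 0 0 0 0 -0.05")

```text
clock: 5.25
eef_pos: [615.0, -32.5, 32.9]
tcp_rot: [3.14, -0.0, 1.413]
contact_force: [0.5, -0.8, 0.3]
opening: 0.474
```

Call:
jog_arm(increments="0 0 0 0 0 0 0.3; 0 0 0 0 0 0 1; 0 0 0 0 0 0 1; 0 0 0 0 0 0 1; 0 0 0 0 0 0 1; 0 0 -2 0 0 0 1; 0 0 -4 0 0 0 1; 0 0 -4 0 0 0 1")

```text
clock: 6.05
eef_pos: [613.5, -32.5, 132.4]
tcp_rot: [-3.139, 0.0, 1.413]
contact_force: [0.1, -0.3, 0.1]
opening: 0.998
```

```bash
python3 -c "
from h import *
go(453.1,-13.6,125,-.046)
im=r.grab_frame('side');cv2.imwrite('pics/s5.png',cv2.resize(im[120:300,100:340,::-1],None,fx=3,fy=3))
im=r.grab_frame('wrist')[:,:,::-1].copy();cv2.imwrite('pics/w5.png',im)
"
```

```text
at [613.5 -32.5 132.4] t 6.05 op 0.998 F [ 0.1 -0.3  0.1] turn first [-0.002  0.    -0.112] then cm [  1.15 -16.11   0.74]
```

View pics/s5.png

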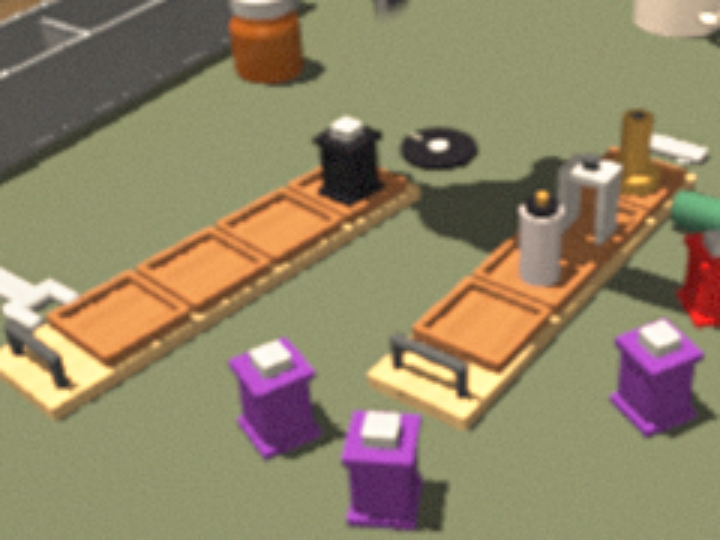

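View pics/w5.png

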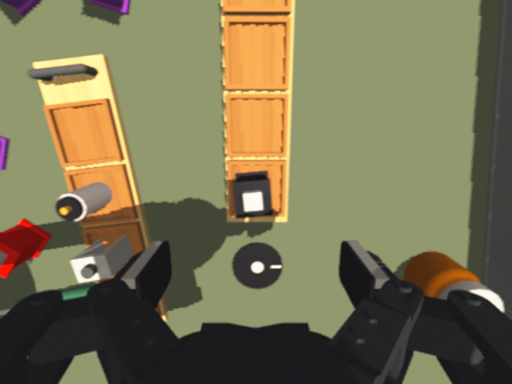

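The coil stands upright in the end tray, core at (253,201) and centred in the tray. The condenser is next.

Call:
jog_arm(increments="0 -0.5 0 0 0 -0.112 1; 0.2 -2.6 0 0 0 0 1; 0.3 -4 0 0 0 0 1; 0.3 -4 0 0 0 0 1; 0.3 -4 0 0 0 0 1; 0 -0.9 0.5 0 0 0 1; 0 0 2 0 0 0 1; 0 0 0 0 0 0 1")

```text
clock: 6.95
eef_pos: [453.9, -13.6, 105.5]
tcp_rot: [-3.139, 0.0, 1.525]
contact_force: [0.4, -0.7, 0.2]
opening: 1.0
```

```bash
python3 -c "
from h import *
go(453.1,-13.6,30.5,-.046)
"
```

```text
at [453.9 -13.6 105.5] t 6.95 op 1.0 F [ 0.4 -0.7  0.2] turn first [-0.002  0.    -0.   ] then cm [-0.01 -0.08  7.5 ]
```

Call:
jog_arm(increments="0 0 3 0 0 0 1; 0 0 2.8 0 0 0 1; 0 0 1.7 0 0 0 0.2; 0 0 0 0 0 0 -1; 0 0 0 0 0 0 -1; 0 0 0 0 0 0 -1; 0 0 0 0 0 0 -1; 0 0 0 0 0 0 -1")

```text
clock: 7.75
eef_pos: [456.1, -13.7, 33.2]
tcp_rot: [3.139, -0.0, 1.525]
contact_force: [-1.1, 0.2, 7.3]
opening: 0.279
```

Call:
jog_arm(increments="0 0 0 0 0 0 -1; 0 0 0 0 0 0 -1; 0 0 0 0 0 0 -1; 0 0 -0.5 0 0 0 -1; 0 0 -1.5 0 0 0 -1; 0 0 -2.5 0 0 0 -1; 0 0 -2.5 0 0 0 -1; 0 0 -1.7 0 0 0 -1")

```text
clock: 8.55
eef_pos: [455.4, -13.6, 121.0]
tcp_rot: [3.14, -0.0, 1.525]
contact_force: [-0.2, 0.1, -0.6]
opening: 0.277
```

```bash
python3 -c "
from h import *
im=r.grab_frame('side');cv2.imwrite('pics/s6.png',cv2.resize(im[100:300,120:380,::-1],None,fx=3,fy=3))
go(*toW(A,(1.5,-32)),120,-.158)
"
```

```text
at [456.8 -13.7 123. ] t 8.6 op 0.278 F [2.1 0.2 1. ] turn first [ 0.005 -0.     0.112] then cm [ 6.92 16.34  0.3 ]
```

View pics/s6.png

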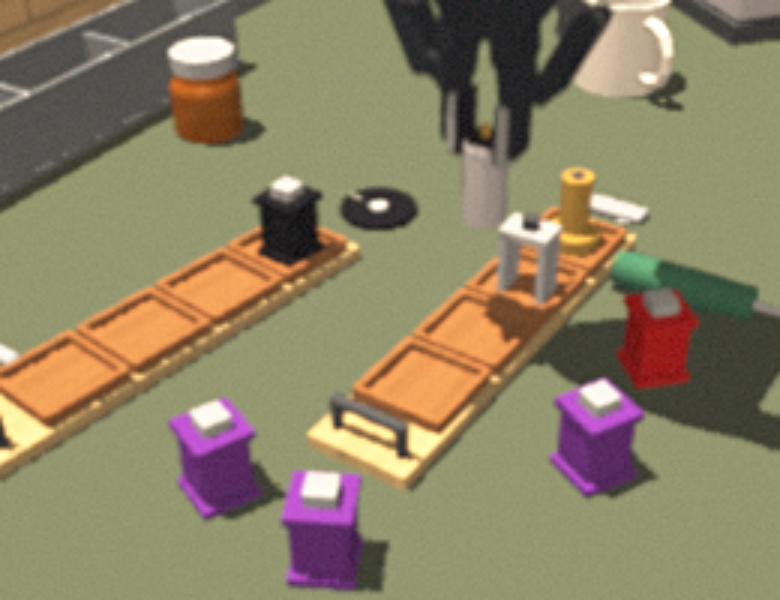

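Call:
jog_arm(increments="0 0.5 0 0 0 0.112 -1; 0.7 2 0 0 0 0 -1; 1.4 3.4 0 0 0 0 -1; 1.6 3.5 0 0 0 0 -1; 1.6 3.5 0 0 0 0 -1; 1.1 2.5 0 0 0 0 -1; 0.5 1.1 0 0 0 0 -1; 0 0 0 0 0 0 -1")

```text
clock: 9.4
eef_pos: [629.3, 29.4, 118.4]
tcp_rot: [-3.141, 0.0, 1.413]
contact_force: [0.7, 0.6, -0.9]
opening: 0.275
```

```bash
python3 -c "
from h import *
go(*toW(A,(1.5,-32)),32,-.158)
"
```

```text
at [629.3  29.4 118.4] t 9.4 op 0.275 F [ 0.7  0.6 -0.9] turn first [-0.  0.  0.] then cm [-0.04 -0.02  8.64]
```

Call:
jog_arm(increments="0 0 1.5 0 0 0 -1; 0 0 2.5 0 0 0 -1; 0 0 2 0 0 0 -1; 0 0 1.3 0 0 0 -1; 0 0 0.8 0 0 0 -1; 0 0 0.4 0 0 0 -1; 0 0 0.1 0 0 0 -1; 0 0 0 0 0 0 -1")

```text
clock: 10.2
eef_pos: [629.1, 29.1, 33.6]
tcp_rot: [3.141, -0.0, 1.413]
contact_force: [1.2, -0.6, -1.0]
opening: 0.277
```

Call:
jog_arm(increments="0 0 0 0 0 0 -1; 0 0 0 0 0 0 -0.3; 0 0 0 0 0 0 0; 0 0 0 0 0 0 0.5; 0 0 0 0 0 0 1; 0 0 0 0 0 0 1; 0 0 0 0 0 0 1; 0 0 -1 0 0 0 1")

```text
clock: 11.0
eef_pos: [627.8, 29.1, 42.2]
tcp_rot: [-3.139, 0.001, 1.413]
contact_force: [0.6, -0.3, 0.1]
opening: 1.001
```

Call:
jog_arm(increments="0 0 -2 0 0 0 1; 0 0 -4 0 0 0 1; 0 0 -3 0 0 0 1; 0 0 -1 0 0 0 1; 0 0 0 0 0 0 1; 0 0 0 0 0 0 1; 0 0 0 0 0 0 1; 0 0 0 0 0 0 1")

```text
clock: 11.8
eef_pos: [628.0, 29.1, 141.6]
tcp_rot: [-3.139, 0.001, 1.413]
contact_force: [-0.1, -0.4, 0.2]
opening: 1.0
```

```bash
python3 -c "
from h import *
go(449.7,-75.9,110,-.046)
im=r.grab_frame('side');cv2.imwrite('pics/s7.png',cv2.resize(im[100:300,100:360,::-1],None,fx=3,fy=3))
"
```

```text
at [628.   29.1 141.6] t 11.8 op 1.0 F [-0.1 -0.4  0.2] turn first [-0.002  0.    -0.112] then cm [-11.31 -17.33   3.16]
```

View pics/s7.png

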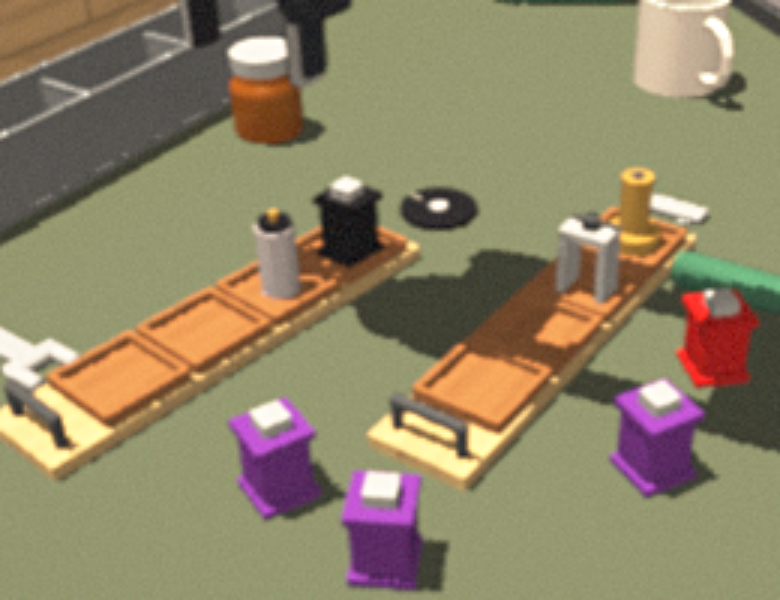

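The condenser is standing upright in the third tray from the handle, at (275,258) in the crop. The clamp is next.

Call:
jog_arm(increments="0 -0.5 0 0 0 -0.112 1; -1.3 -2.3 0 0 0 0 1; -2.6 -4 0.5 0 0 0 1; -2.7 -4 0.7 0 0 0 1; -2.6 -3.9 1 0 0 0 1; -1.6 -2 1 0 0 0 1; -0.5 -0.7 0 0 0 0 1; 0 0 0 0 0 0 1")

```text
clock: 12.65
eef_pos: [449.5, -75.6, 111.0]
tcp_rot: [-3.141, -0.0, 1.523]
contact_force: [-0.7, -0.3, -0.1]
opening: 0.996
```

```bash
python3 -c "
from h import *
go(449.7,-75.9,30.5,-.046)
c=cam('wrist');im=r.grab_frame('wrist')[:,:,::-1].copy();cv2.imwrite('pics/w8.png',im)
print(proj([[449.7,-75.9,69],[449.1,-146.3,67]],c=c))
"
```

```text
at [449.5 -75.6 111. ] t 12.65 op 0.996 F [-0.7 -0.3 -0.1] turn first [-0.001 -0.    -0.001] then cm [-0.03  0.03  8.05]
[[253.77172455 211.56904342]
 [257.03188467 290.70957931]]
```

View pics/w8.png

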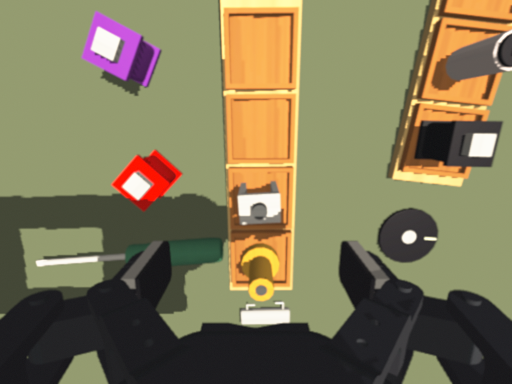

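The bolt head is at (259,211), as predicted to within a few mm. The screwdriver handle reaches to about (222,247), beside the hub's tray and clear of the clamp. I'll grip the clamp.

Call:
jog_arm(increments="0 0 2 0 0 0 1; 0 0 3 0 0 0 1; 0 0 2 0 0 0 1; 0 0 0.9 0 0 0 0.2; 0 0 0.1 0 0 0 -1; 0 0 0 0 0 0 -1; 0 0 0 0 0 0 -1; 0 0 0 0 0 0 -1")

```text
clock: 13.5
eef_pos: [451.2, -75.3, 32.2]
tcp_rot: [3.139, 0.0, 1.525]
contact_force: [1.4, 1.7, 4.5]
opening: 0.372
```

Call:
jog_arm(increments="0 0 0 0 0 0 -1; 0 0 0 0 0 0 -1; 0 0 0 0 0 0 -1; 0 0 -0.5 0 0 0 -1; 0 0 -1.5 0 0 0 -1; 0 0 -2.5 0 0 0 -1; 0 0 -2.5 0 0 0 -1; 0 0 -1.7 0 0 0 -1")

```text
clock: 14.3
eef_pos: [450.1, -75.3, 119.9]
tcp_rot: [3.14, 0.0, 1.525]
contact_force: [-0.7, -0.6, -1.3]
opening: 0.371
```

```bash
python3 -c "
from h import *
im=r.grab_frame('side');cv2.imwrite('pics/s9.png',cv2.resize(im[100:300,120:380,::-1],None,fx=3,fy=3))
go(*toW(A,(1,32)),120,-.158)
im=cv2.imread('pics/top0.png');print(back((328,247),15),toL(S,back((328,247),15)))
"
```

```text
at [451.4 -75.5 121.8] t 14.35 op 0.371 F [ 2.  -0.7  1. ] turn first [0.004 0.    0.112] then cm [19.51 15.85  0.18]
[ 410.08819559 -131.70588367] [-39.75437451 -86.97594437]
```

View pics/s9.png

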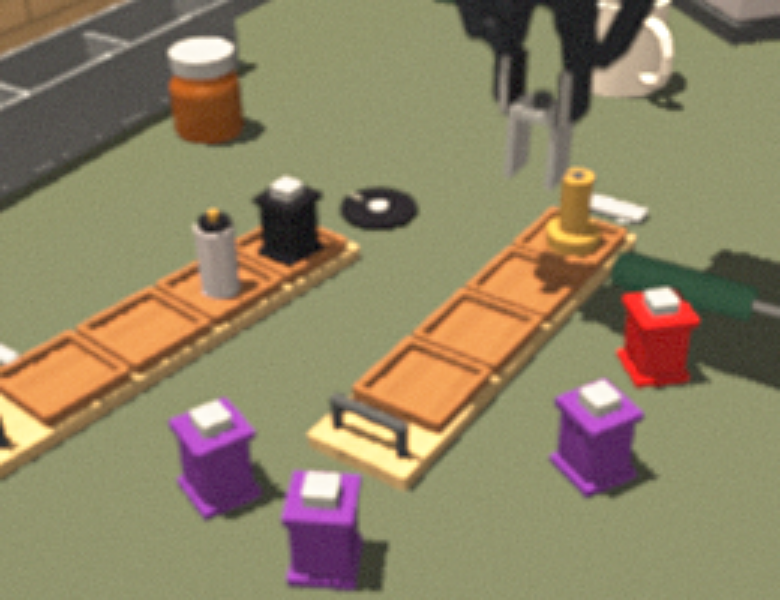

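Call:
jog_arm(increments="0.5 0.5 0 0 0 0.112 -1; 2 1.5 0 0 0 0 -1; 3.5 2.9 0 0 0 0 -1; 3.6 3 0 0 0 0 -1; 3.6 3 0 0 0 0 -1; 3.5 2.8 0 0 0 0 -1; 2 1.6 0 0 0 0 -1; 0.8 0.6 0 0 0 0 -1")

```text
clock: 15.15
eef_pos: [638.4, 94.8, 117.3]
tcp_rot: [3.141, -0.0, 1.414]
contact_force: [-0.5, -0.1, -1.1]
opening: 0.375
```

Call:
jog_arm(increments="0 0 0 0 0 0 -1; 0 0 1 0 0 0 -1; 0 0 2 0 0 0 -1; 0 0 1 0 0 0 -1; 0 0 0 0 0 0 -1; 0 0 0 0 0 0 -1; 0 0 0 0 0 0 -1; 0 0 0 0 0 0 -1")

```text
clock: 15.95
eef_pos: [637.6, 93.0, 78.9]
tcp_rot: [3.14, -0.0, 1.413]
contact_force: [0.5, -0.9, -1.0]
opening: 0.374
```

```bash
python3 -c "
from h import *
go(*toW(A,(1,32)),32,-.158)
"
```

```text
at [637.6  93.   78.9] t 15.95 op 0.374 F [ 0.5 -0.9 -1. ] turn first [ 0.001 -0.    -0.   ] then cm [-0.05  0.11  4.69]
```

Total descent so far is 4.0 cm. The lift was 8.7 cm, so 4.6 more leaves about 1 mm of drop.

Call:
jog_arm(increments="0 0.1 1 0 0 0 -1; 0 0 1.6 0 0 0 -1; 0 0 1.1 0 0 0 -1; 0 0 0.6 0 0 0 -1; 0 0 0.3 0 0 0 -1; 0 0 0 0 0 0 -1; 0 0 0 0 0 0 -1; 0 0 0 0 0 0 -0.3")

```text
clock: 16.75
eef_pos: [638.1, 92.8, 31.9]
tcp_rot: [-3.141, -0.0, 1.413]
contact_force: [-0.4, 0.6, -0.6]
opening: 0.375
```

Call:
jog_arm(increments="0 0 0 0 0 0 0; 0 0 0 0 0 0 0.4; 0 0 0 0 0 0 0.8; 0 0 0 0 0 0 1; 0 0 0 0 0 0 1; 0 0 0 0 0 0 1; 0 0 -1 0 0 0 1; 0 0 -2 0 0 0 1")

```text
clock: 17.55
eef_pos: [636.9, 92.7, 61.5]
tcp_rot: [-3.139, 0.001, 1.413]
contact_force: [-0.3, -0.7, 0.3]
opening: 0.997
```

Call:
jog_arm(increments="0 0 -3 0 0 0 1; 0 0 -3 0 0 0 1; 0 0 -1 0 0 0 0.4; 0 0 0 0 0 0 0.4; 0 0 0 0 0 0 0.4; 0 0 0 0 0 0 0.4; 0 0 0 0 0 0 0.4; 0 0 0 0 0 0 0.4")

```text
clock: 18.35
eef_pos: [637.6, 92.8, 131.1]
tcp_rot: [-3.14, 0.0, 1.413]
contact_force: [-0.6, -0.2, 0.6]
opening: 0.698
```

```bash
python3 -c "
from h import *
go(449.1,-146.3,125,-.046)
im=r.grab_frame('side');cv2.imwrite('pics/s10.png',cv2.resize(im[100:300,80:340,::-1],None,fx=3,fy=3))
"
```

```text
at [637.6  92.8 131.1] t 18.35 op 0.698 F [-0.6 -0.2  0.6] turn first [-0.002  0.    -0.112] then cm [-24.75 -17.73   0.61]
```

View pics/s10.png

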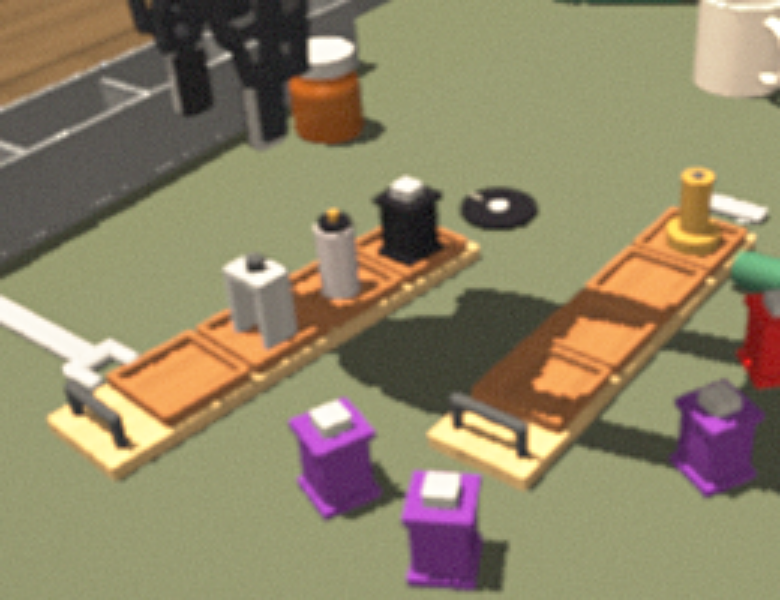

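The clamp is standing in the second tray from the handle, and all three parts are upright. Now the hub, with the jaws only part open to stay clear of the screwdriver.

Call:
jog_arm(increments="-0.5 -0.5 0 0 0 -0.112 0.2; -2.5 -1.6 0 0 0 0 0.2; -3.9 -2.9 0 0 0 0 0.2; -4 -2.9 0 0 0 0 0.2; -4 -2.9 0 0 0 0 0.2; -4 -2.9 0 0 0 0 0.2; -3.5 -2.5 0 0 0 0 0.2; -1.8 -1.2 0 0 0 0 0.2")

```text
clock: 19.2
eef_pos: [450.1, -142.1, 131.9]
tcp_rot: [-3.14, 0.0, 1.523]
contact_force: [0.3, 0.1, 1.0]
opening: 0.597
```

Call:
jog_arm(increments="-0.6 -0.3 0 0 0 0 0.2; 0 0 0.5 0 0 0 0.2; 0 0 1 0 0 0 0.2; 0 0 0.5 0 0 0 0.2; 0 0 0 0 0 0 0.2; 0 0 0 0 0 0 0.2; 0 0 0 0 0 0 0.2; 0 0 0 0 0 0 0.2")

```text
clock: 20.0
eef_pos: [449.6, -146.0, 112.2]
tcp_rot: [3.141, 0.0, 1.525]
contact_force: [0.3, -0.2, 0.1]
opening: 0.597
```

```bash
python3 -c "
from h import *
go(449.7,-146.3,31,-.046)
c=cam('wrist');im=r.grab_frame('wrist')[:,:,::-1].copy();cv2.imwrite('pics/w11.png',im)
print(proj([[449.1,-146.3,67]],c=c))
"
```

```text
at [ 449.6 -146.   112.2] t 20.0 op 0.597 F [ 0.3 -0.2  0.1] turn first [0. 0. 0.] then cm [-0.02  0.01  8.12]
[[252.66812388 210.17704976]]
```

View pics/w11.png

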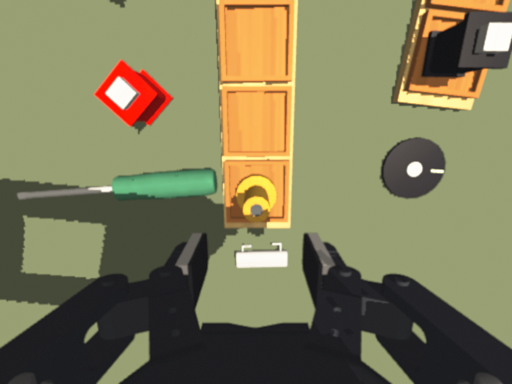

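The hub's top is at (256,210), against a predicted (253,210).

Call:
jog_arm(increments="0 0 2 0 0 0 0.2; 0 0 3 0 0 0 0.2; 0 0 2 0 0 0 0.2; 0 0 0.9 0 0 0 0.2; 0 0 0.2 0 0 0 -1; 0 0 0 0 0 0 -1; 0 0 0 0 0 0 -1; 0 0 0 0 0 0 -1")

```text
clock: 20.85
eef_pos: [450.0, -146.4, 31.9]
tcp_rot: [3.14, 0.0, 1.525]
contact_force: [0.3, -1.1, -1.3]
opening: 0.233
```

Call:
jog_arm(increments="0 0 0 0 0 0 -1; 0 0 0 0 0 0 -1; 0 0 0 0 0 0 -1; 0 0 -0.5 0 0 0 -1; 0 0 -1.5 0 0 0 -1; 0 0 -2.5 0 0 0 -1; 0 0 -2.5 0 0 0 -1; 0 0 -1.7 0 0 0 -1")

```text
clock: 21.65
eef_pos: [449.6, -146.2, 119.7]
tcp_rot: [3.141, 0.0, 1.525]
contact_force: [-0.2, 0.1, -1.9]
opening: 0.236
```

```bash
python3 -c "
from h import *
im=r.grab_frame('side');cv2.imwrite('pics/s12.png',cv2.resize(im[100:300,120:380,::-1],None,fx=3,fy=3))
go(*toW(A,(1,96)),120,-.158)
"
```

```text
at [ 450.8 -146.6  121.7] t 21.7 op 0.236 F [ 1.5 -1.9  1.6] turn first [0.004 0.001 0.112] then cm [32.95 14.79  0.17]
```

View pics/s12.png

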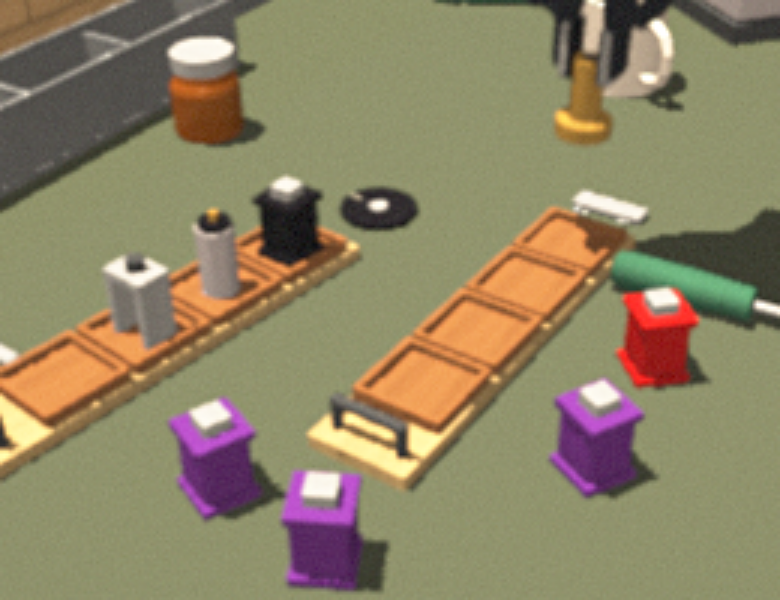

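Call:
jog_arm(increments="0.5 0.5 0 0 0 0.112 -1; 2.2 1 0 0 0 0 -1; 3.8 1.7 0 0 0 0 -1; 4.2 1.9 0 0 0 0 -1; 4.2 1.9 0 0 0 0 -1; 4.2 1.9 0 0 0 0 -1; 4.2 1.9 0 0 0 0 -1; 4 1.8 0 0 0 0 -1")

```text
clock: 22.5
eef_pos: [616.6, 106.1, 117.2]
tcp_rot: [-3.141, 0.0, 1.413]
contact_force: [0.8, -0.7, -1.4]
opening: 0.236
```

Call:
jog_arm(increments="3.5 1.5 0 0 0 0 -1; 1.6 0.7 0 0 0 0 -1; 0.5 0.2 0 0 0 0 -1; 0 0 0 0 0 0 -1; 0 0 1.5 0 0 0 -1; 0 0 1.5 0 0 0 -1; 0 0 1 0 0 0 -1; 0 0 0 0 0 0 -1")

```text
clock: 23.3
eef_pos: [646.9, 154.6, 75.5]
tcp_rot: [-3.138, 0.002, 1.412]
contact_force: [-0.8, 0.6, -1.3]
opening: 0.235
```

```bash
python3 -c "
from h import *
go(*toW(A,(1,96)),32,-.158)
"
```

```text
at [646.9 154.6  75.5] t 23.3 op 0.235 F [-0.8  0.6 -1.3] turn first [-0.004  0.002 -0.001] then cm [0.11 0.16 4.35]
```

Call:
jog_arm(increments="0.1 0.1 1 0 0 0 -1; 0 0 1.6 0 0 0 -1; 0 0 1.1 0 0 0 -1; 0 0 0.6 0 0 0 -1; 0 0 0.3 0 0 0 -1; 0 0 0 0 0 0 -1; 0 0 0 0 0 0 -1; 0 0 0 0 0 0 -0.6")

```text
clock: 24.1
eef_pos: [650.2, 156.7, 32.3]
tcp_rot: [3.141, -0.0, 1.413]
contact_force: [-0.2, -0.8, -0.3]
opening: 0.237
```

Call:
jog_arm(increments="0 0 0 0 0 0 -0.4; 0 0 0 0 0 0 -0.2; 0 0 0 0 0 0 0; 0 0 0 0 0 0 0.2; 0 0 0 0 0 0 0.2; 0 0 0 0 0 0 0.2; 0 0 -1 0 0 0 0.2; 0 0 -2 0 0 0 0.2")

```text
clock: 24.9
eef_pos: [648.7, 156.3, 61.4]
tcp_rot: [-3.139, 0.001, 1.413]
contact_force: [0.2, 0.6, -0.2]
opening: 0.601
```

Call:
jog_arm(increments="0 0 -3 0 0 0 0.2; 0 0 -4 0 0 0 0.2; 0 -4 -4 0 0 0 0.2; 0 -4 -2 0 0 0 0.2; 0 -4.5 0 0 0 0 0.2; 0 -4.5 0 0 0 0 0.2; 0 -4.5 0 0 0 0 0.2; 0 -4 0 0 0 0 0.2")

```text
clock: 25.7
eef_pos: [400.7, 196.0, 188.1]
tcp_rot: [3.141, -0.001, 1.413]
contact_force: [-0.7, 0.3, -0.1]
opening: 0.595
```

Call:
jog_arm(increments="-4 -2 0 0 0 0 0.2; -4 -2 0 0 0 0 0.2; -4 -2 0 0 0 0 0.2; -4 -2 0 0 0 0 0.2; -4 0 0 0 0 0 0.2; -4 0 0 0 0 0 0.2; 0 0 0 0 0 0 0.2; 0 0 0 0 0 0 0.2")

```text
clock: 26.5
eef_pos: [286.1, -29.2, 188.0]
tcp_rot: [3.14, -0.0, 1.409]
contact_force: [0.8, 0.1, -0.6]
opening: 0.601
```

```bash
python3 -c "
from h import *
im=r.grab_frame('side')[:,:,::-1];cv2.imwrite('pics/s13.png',cv2.resize(im[100:300,80:340],None,fx=3,fy=3))
im=r.grab_frame('top')[:,:,::-1];cv2.imwrite('pics/t13.png',cv2.resize(im[110:175,145:303],None,fx=5,fy=5,interpolation=2))
"
```

```text
(no output)
```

View pics/s13.png

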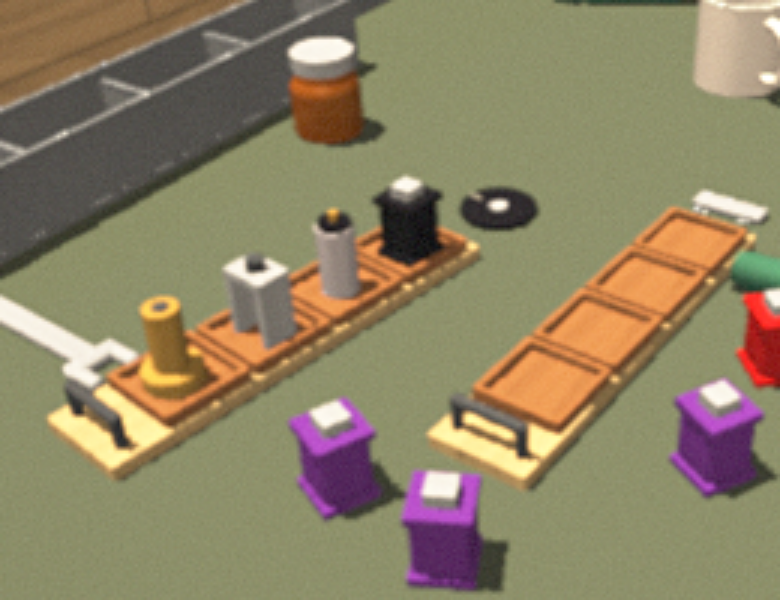

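View pics/t13.png

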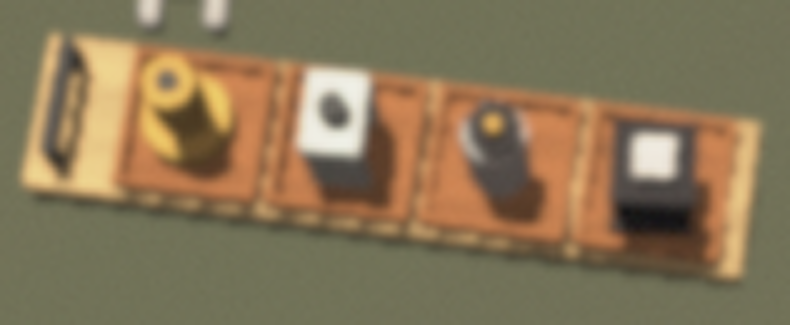

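```bash
python3 -c "
from h import *
for n,c,z in(('hub',(167,82),67),('clamp',(333,110),69),('cond',(493,124),73),('coil',(655,156),67),('hubflange',(184,123),25)):
  print(n,toL(A,back(((c[0]+.5)/5-.5+145,(c[1]+.5)/5-.5+110),z)).round(1))
s=r.sense();print(s['clock'],abs(s['qvel']).max())
"
```

```text
hub [ 0.9 97.8]
clamp [-2.8 30.5]
cond [ -1.7 -32.7]
coil [ -4.5 -96.2]
hubflange [-2.3 97.8]
26.6 0.02852002055654489
```

All four parts are within 5 mm of their tray centres, upright and released, and the arm is clear of everything. I'll hand the job in.

```bash
python3 -c "
from rig import r
print(r.sign_off())"
```

```text
the job is handed in; nothing more can be done
None
```

All four parts are on the empty rack in reverse order, and I handed the job in at about 26.6 s; sign-off gives no verdict. Counting from that rack's handle they now stand hub, clamp, condenser, coil; on the full rack they were coil, condenser, clamp, hub.

- **Positions:** In the last top picture, every part measures within 4.5 mm of its tray centre across the rack and 2 mm along it (limit 15 mm). The coil is the farthest off, at -4.5 mm across.
- **Standing and released:** The last side picture shows all four upright and released, seated in their trays, with the arm well clear. I did not measure tilt or seating height separately.
- **Forces:** The highest force reading at the end of any move was about 7 N, while closing on the condenser.
- **Disagreement between cameras:** The wrist camera showed both racks about 3 mm to one side of the top-camera fit. I took this as its calibration bias, since the side-camera overlay agreed with the top camera. One larger wrist offset, about 8 mm, came from a picture taken while the arm was still settling.

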